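Fit the spare label holder behind the tray lip and hold it home

ROBOT

A 7-joint arm with a two-finger parallel gripper is mounted at the origin on a cart in front of the work surface, level with it; the furniture and walls round the work are solid. World frame = base frame: x ahead of the robot, y to its left, z up, the work surface at z = 0. Lengths are in m, angles in rad, forces in N, time in s.
With the tool pointing down it reaches from about 0.35 to 0.9 m from the base axis. Payload 8.1 kg.
Tool frame: the origin (TCP) lies at the very end of the fingers, on their centre line; the grasp point (between the pads) lies 19 mm behind it; z points along the fingers, y is the line along which they close (so a half turn about z gives the same grasp; the last joint's range is limited). The gripper opens to 85 mm and grips with 20 to 120 N. Pads are 22 mm wide; open, the fingers measure 114 mm over their backs; the gripper's body (76 mm by 85 mm) begins 54 mm behind the grasp point. The pads swing forward as they close: fully open they stand 13 mm farther back than shut.
Start: joints at [1.107, 0.434, 0.025, 1.573, -0.012, 1.134, -0.075], TCP at [0.221, -0.585, 0.203] pointing down, gripper open.
Joint ranges: [-2.62, 2.62], [-0.44, 2.09], [-1.27, 1.32], [0.08, 2.57], [-1.32, 4.46], [0.12, 2], [-2.74, 2.74]. Speed limits (rad/s): [2.22, 2.22, 3.01, 3.01, 3.14, 3.14, 3.14].

INTERFACE

Orientations are given as a unit quaternion [w, x, y, z].
In Python, from cell import arm gives the robot as it stands.
- The arm moves only by the shell command python3 shift.py [FORCE], which reads ROWS from standard input. ROWS is a JSON list of rows, 1 to 20 of them, each an object with the fields finger_gap (the finger opening in m), tx, ty, tz (the shift in m), spin (a turn about the tool's z in rad); a field left out counts as zero (the opening has to be given); each row shifts and turns the commanded pose from where the row before left it, along the tool's axes as they then stand; what a row does not reach is not made up. A row lasts 1/12 s, in which the tool goes at most 0.0417 m and 0.125 rad, less where a joint would pass 70% of its speed; a pose out of reach is approached as far as the arm can. The fingers move at their own pace and stop on an object; FORCE is the grip in N (left out, the last holds). Time passes only in rows, so rows that do not move let the fingers close. It prints the time, the measured TCP pose, the force, the opening and the grip force at its end. Input that does not fit is refused with a message, and nothing moves.
- arm.state(): the state, without advancing time (a new reading comes with each control period).
- arm.camera(name): name is "side" or "top" or "wrist"; returns the picture (400x640x3 uint8, blue, green, red); there is no depth.
- arm.camera_model(name): a dict with "camera_matrix" (3x3 intrinsics, pixels), "k1" (the pictures are not rectified: a ray, as slopes to the right and down, at radius r is drawn at 1 + k1 r^2 times it, then the intrinsics apply), "R" (3x3) and "t" (3): a world point X has camera coordinates R X + t. Camera axes: x right, y down, z forward; pixel columns grow to the right and rows downward; lengths in m; the calibration is good to about 2 mm. A picture is of the moment at which its call begins: read the wrist's pose just before it. camera_model takes no time and is no camera call; for the wrist camera it gives the pose at the moment of the call.
- arm.finish_job(): hands the job in; it is judged then, once.
The state is a dict: "t": time; "joint_pos": joint angles; "joint_velocities": joint speeds; "joint_efforts": joint torques, N m; "ee_pos": TCP position; "ee_rot": TCP orientation; "wrist_force": force on the tool from outside, world axes, zero at the start; "torque": the same for the moment, N m; "width": finger opening in m; "gripper_force": force on a finger pad.
Only numpy, scipy, OpenCV 4.12 (cv2) and the standard library are available. Lean on these libraries where they do the work, as an engineer would, in place of code of your own. Each camera call takes 0.05 s, during which the arm holds its last target. There are 200 camera calls.

TASK

One of the two parts trays has no label holder yet. Lever up the lid of the spares tin with the screwdriver's blade (not with the gripper) until it stands upright, lay the screwdriver on the bench, take the label holder out of the tin and push it down behind the front lip of that tray, card side out, until its shoulders sit fully home on the ends of the slot. A rubber cushion lifts it again when let go, so finish while still pressing it home with the gripper, so that I can turn in the locking screws; leave the other things on the bench where they are.

Things in the scene. Friction and masses are not known exactly. Their poses are not given: they have to be found in the camera images.
- spares_tin: dark steel card tin, fixed to the bench, 80 mm deep (x) x 100 mm wide (y), 81 mm high with its lid shut (body 42 mm, lid 39 mm). Origin: centre of its underside; its front, with the pry notch, faces -x of its own frame, z up. Floor 4 mm thick, wooden dividers up to z = 30 mm; the label holder stands in the groove whose middle is at x = -10.5 mm (7 mm wide)
- tin_lid (a joint): angle of the tin's lid in rad: 0 shut, 1.57 standing upright, stops at 1.85. The hinge is stiff (about 1 N at the front edge) and keeps the lid where it is left. The lid is a deep cap of 2.5 mm sheet: its top plate's inner face is 35.5 mm above the hinge line when shut
- tin_lid_hinge (a point): middle of the lid's hinge line: tin frame (40, 0, 42) mm; the hinge line runs along the tin's y axis
- lid_notch (a point): middle of the upper edge of the pry notch in the lid's front wall, at the outer face; it moves with the lid. With the lid shut it is at tin frame (-40, 0, 56) mm and the notch is an opening 34 mm wide and 14 mm high between the tin's rim (z = 42 mm) and this edge. The label holder is 23 mm behind the front wall
- screwdriver: flat screwdriver with a yellow handle lying on the bench, 191 mm long, 70 g. Origin: middle of its length on its underside. The blade points along its own -y: shaft 8 mm thick, axis 13 mm above the origin, tip at y = -96 mm; the handle, 26 mm wide and 27 mm high, reaches from y = 6 to 96 mm
- label_holder: aluminium label holder with a blank white card, standing upright in the tin, 60 g. Origin: middle of the underside of its foot; z up, y along its width, card side faces -x. A 4 mm plate: tongue 56 mm wide from z = 0 to 23 mm, then the face plate 80 mm wide (so it has 12 mm shoulders at z = 23 mm), and on top a grip bead 10 mm thick, 74 mm wide, from z = 56 to 70 mm
- tray_empty: grey sheet-steel parts tray without a label holder (boring bars in it), fixed on a 12 mm plywood board beside a like tray that has its holder; either may be on the left. 130 mm deep (x), 90 mm wide (y). Origin: centre of its underside, front lip towards -x, z up. Lip 3 mm thick, outer face x = -65 mm, top z = 34 mm; slot 6.5 mm wide behind it
- slot (a point): middle of the mouth of the empty label slot (x -62 to -55.5 mm), level with the lip's top: tray frame (-58.75, 0, 34) mm. Behind the slot is an inner wall 3 mm thick, rounded top at z = 45.5 mm. Solid end blocks close the slot beyond y = +-31 mm, tops at z = 30 mm: the holder's shoulders rest on them when it is home, its foot then at z = 7 mm (tray frame)
- cushion (a joint): how far the rubber cushion in the bottom of the empty slot is pressed down, in m: 0 free (its top 11 mm above the tray's underside), 0.004 with the holder home, when it pushes back with 6 N (1500 N/m)
- tray_labelled: the other tray, of the same shape, with its label holder fitted (collets in it); fixed; origin as for tray_empty
- marker_white: white paint marker lying on the bench, 132 mm long; not part of the job
- vial_green: green oil vial standing on the bench, 67 mm tall; not part of the job
- tool_holder: black turning tool lying on the bench, 123 mm long; not part of the job

How it is judged:
On the way, in this order (a step that is already met when the one before it is completed fails the run):
1. the tin's lid is levered upright (past 1.4 rad) (value of joint tin_lid above 1.4 rad), for 0.2 s.
2. the label holder is lifted clear of the tin while the screwdriver lies on the bench (height (world z) of label_holder above 0.045 m and height (world z) of screwdriver below 0.032 m and contact force between the fingers and label_holder above 1 N), for 0.2 s.
At the end, for the whole second after the job is handed in: the holder is upright in the empty tray's slot, card side out, foot within 1.5 mm of its home height, the cushion pressed at least 2.5 mm and pushing back over 2.5 N, the fingers still on the holder; the tin's lid is open (over 1.2 rad), the screwdriver at rest on the bench (z of label_holder in the frame of tray_empty between 0.004 and 0.0085 m and x of label_holder in the frame of slot between -0.003 and 0.003 m and y of label_holder in the frame of slot between -0.006 and 0.006 m and x of tray_empty in the frame of label_holder above 0.04 m and angle between label_holder's own z axis and vertical below 0.1 rad and value of joint cushion above 0.0025 m and contact force between label_holder and cushion above 2.5 N and contact force between the fingers and label_holder above 3 N and linear speed of each of label_holder, screwdriver below 0.02 m/s and value of joint tin_lid above 1.2 rad and height (world z) of screwdriver below 0.032 m); the arm keeps its last pose, push and grip.
It fails at once if the gripper or arm pushes on the tin's lid (it is opened with the screwdriver) (contact force between any of the fingers, the arm and tin_lid above 2 N).
It fails at once if a bystander (marker, vial, turning tool) is shifted by more than 25 mm (distance of any of marker_white, vial_green, tool_holder from where it was at the start of the episode above 0.025 m).
It also fails if it takes over 53 s, if anything falls off the work surface, if the arm or the gripper's body presses on something with over 40 N, if the wrist force passes 120 N, or if a joint passes its speed limit or range.

## Working session

There is one attempt and no reset: what is moved stays moved. The work goes in short steps, Python scripts to look and compute and a shell command to move; the robot and the scene stay as the last step left them, time stands still between calls to the robot, and variables do not carry over. Pictures are saved under pics/ and viewed, at most 10 in all, crops included, and the job is handed in when it is done.

```bash
ls; mkdir -p pics
python3 - <<'E'
from cell import arm
import cv2,numpy as np
print(arm.state())
for n in("top","side"):
    m=arm.camera_model(n);print(n,m)
    cv2.imwrite(f"pics/{n}0.png",arm.camera(n))
E
```

```text
cell.py
pics
shift.py
{'t': 0.0, 'joint_pos': array([ 1.10738743,  0.43524933,  0.02497776,  1.57407824, -0.01161992,
        1.13400713, -0.07513031]), 'joint_velocities': array([ 0.00146071,  0.00045569, -0.00071221,  0.00085042, -0.00011273,
        0.0007943 , -0.00175201]), 'joint_efforts': array([-4.88686128e-04, -6.70491028e+01,  1.02511536e+00, -3.16213703e+01,
        1.57640601e-02,  1.25449264e-02, -4.23364622e-05]), 'ee_pos': array([ 0.2203994 , -0.58426686,  0.20211698]), 'ee_rot': array([-7.71269670e-04,  9.83780999e-01,  1.79371982e-01, -2.06384936e-04]), 'wrist_force': array([ 0.1613831 , -0.78757985, -0.53872462]), 'torque': array([-0.00733281, -0.00592145, -0.02246694]), 'gripper_force': 0.0, 'width': 0.08527897191750505}
top {'camera_matrix': array([[380.1314466 ,   0.        , 326.34828107],
       [  0.        , 380.1314466 , 192.49938171],
       [  0.        ,   0.        ,   1.        ]]), 'k1': -0.05427433997817722, 'R': array([[ 0.02397136, -0.99970859,  0.00284892],
       [-0.98076948, -0.02406917, -0.19367989],
       [ 0.19369202,  0.00184863, -0.98106064]]), 't': array([0.10378805, 0.50822588, 1.08518917])}
side {'camera_matrix': array([[508.21449517,   0.        , 317.47106181],
       [  0.        , 508.21449517, 194.20487352],
       [  0.        ,   0.        ,   1.        ]]), 'k1': -0.024410647284576165, 'R': array([[-0.96768144, -0.25199303, -0.00959885],
       [-0.15679403,  0.6310462 , -0.75973438],
       [ 0.19750509, -0.73367582, -0.6501627 ]]), 't': array([0.49824698, 0.0471572 , 1.57563842])}
```
View pics/top0.png

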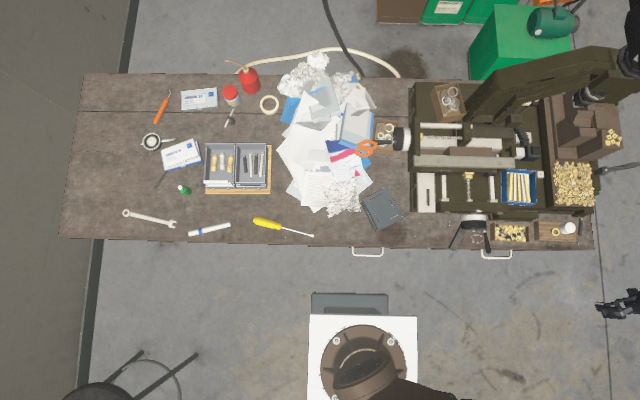

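View pics/side0.png

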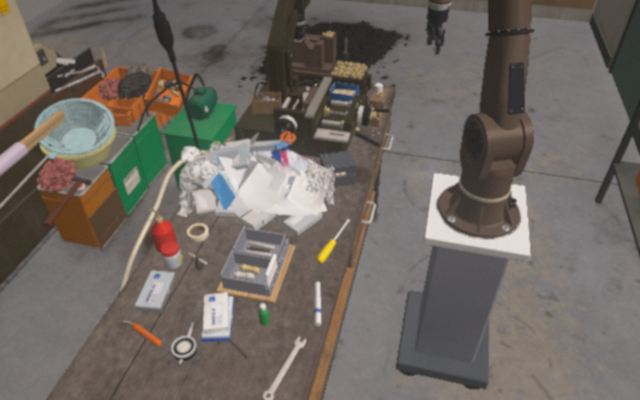

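The top view shows the screwdriver at about (283,227), the trays near (237,168) and the tin near (380,209). I'll enlarge these regions.

Run:
```python
import cv2,numpy as np
t=cv2.imread("pics/top0.png");s=cv2.imread("pics/side0.png")
r=lambda a,k:cv2.resize(a,None,fx=k,fy=k,interpolation=cv2.INTER_CUBIC)
a=r(t[135:255,195:415],3.6)[:, :792]   # top x=195+u/3.6,y=135+v/3.6
cv2.imwrite("pics/c1.png",a)
b=r(s[140:310,210:370],3.5)
cv2.imwrite("pics/c2.png",b)
print(a.shape,b.shape)
```

```text
(432, 792, 3) (595, 560, 3)
```

View pics/c1.png

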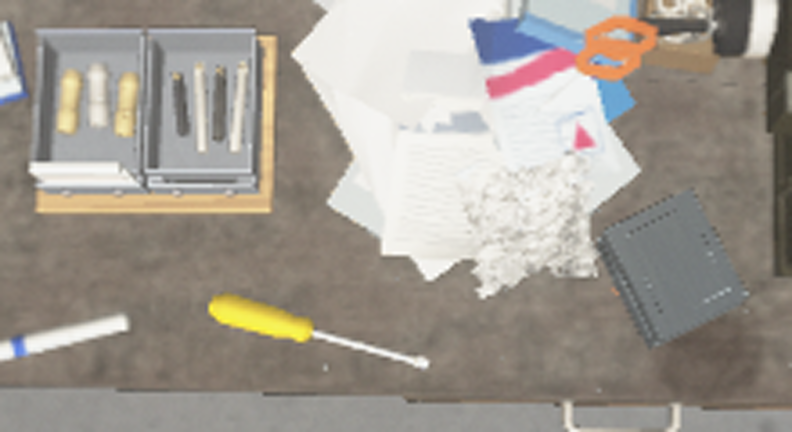

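View pics/c2.png

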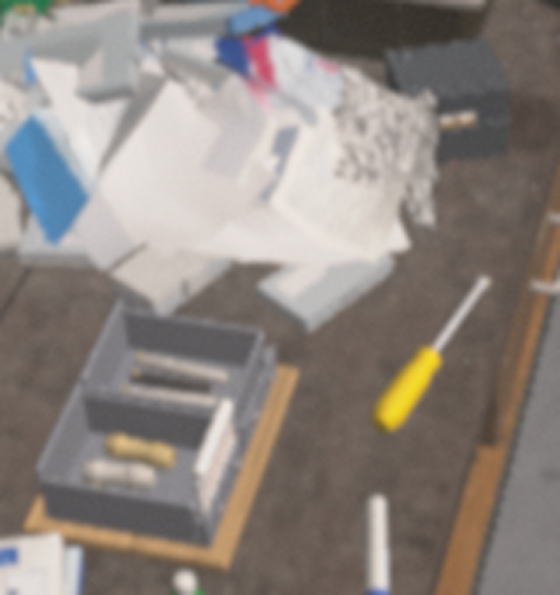

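The c1 crop shows the empty tray as the right one, with its lip from about (147,190) to (258,188). The screwdriver's tip is at (428,363), its handle end at (210,303). The tin's lid corners are at (602,240), (690,193), (748,293) and (655,345). In c2 the notch is the light patch at (458,120), so the tin's front faces +y.

```bash
cat > h.py <<'E'
from cell import arm
import cv2,numpy as np
def ray(m,p):
    K=m["camera_matrix"];u=cv2.undistortPoints(np.array([[p]],float),K,np.array([m["k1"],0,0,0,0.]))[0,0]
    R,t=np.array(m["R"]),np.array(m["t"]);return -R.T@t, R.T@np.array([*u,1])
def onz(m,p,z):
    c,d=ray(m,p);return c+d*(z-c[2])/d[2]
def tri(obs): # list of (model,pixel)
    A=np.zeros((3,3));b=np.zeros(3)
    for m,p in obs:
        c,d=ray(m,p);d=d/np.linalg.norm(d);P=np.eye(3)-np.outer(d,d);A+=P;b+=P@c
    X=np.linalg.solve(A,b);return X,[proj(m,X)-p for m,p in obs]
def proj(m,X):
    x=np.array(m["R"])@X+m["t"];a=x[:2]/x[2];a=a*(1+m["k1"]*(a@a));K=m["camera_matrix"];return np.array([K[0,0]*a[0]+K[0,2],K[1,1]*a[1]+K[1,2]])
E
python3 - <<'E'
from h import *
np.set_printoptions(precision=4,suppress=True)
T=arm.camera_model("top");S=arm.camera_model("side")
c1=lambda u,v:np.array([195+(u+.5)/3.6-.5,135+(v+.5)/3.6-.5])
c2=lambda u,v:np.array([210+(u+.5)/3.5-.5,140+(v+.5)/3.5-.5])
for n,a,b in(("hend",(210,303),(386,425)),("joint",(311,330),(433,352)),("tip",(428,363),(486,281))):
    print(n,*tri([(T,c1(*a)),(S,c2(*b))]),onz(T,c1(*a),.013))
q=[onz(T,c1(*a),.081) for a in((602,240),(690,193),(748,293),(655,345))]
print(np.array(q),np.mean(q,0))
for a in((147,190),(258,188)):print("lip",onz(T,c1(*a),.046))
for a in((147,30),(255,30)):print("rear",onz(T,c1(*a),.057))
print(arm.camera_model("wrist"))
E
```

```text
hend [0.4228 0.3374 0.0127] [array([0.0626, 0.939 ]), array([-1.0158, -0.2084])] [0.4256 0.3377 0.013 ]
joint [0.4036 0.2509 0.0131] [array([0.0308, 0.4506]), array([-0.4669, -0.0865])] [0.4049 0.251  0.013 ]
tip [0.3793 0.1517 0.0078] [array([0.0191, 0.2657]), array([-0.2633, -0.0426])] [0.3797 0.1517 0.013 ]
[[ 0.4759  0.0128  0.081 ]
 [ 0.5162 -0.0582  0.081 ]
 [ 0.4358 -0.1042  0.081 ]
 [ 0.3926 -0.0297  0.081 ]] [ 0.4551 -0.0448  0.081 ]
lip [0.5151 0.3899 0.046 ]
lip [0.5191 0.2969 0.046 ]
rear [0.6514 0.3972 0.057 ]
rear [0.6534 0.3053 0.057 ]
{'camera_matrix': array([[332.8319,   0.    , 315.0136],
       [  0.    , 332.8319, 201.3955],
       [  0.    ,   0.    ,   1.    ]]), 'k1': -0.05941829065275962, 'R': array([[ 0.3539, -0.9353, -0.0018],
       [-0.8882, -0.3367,  0.3125],
       [-0.2929, -0.109 , -0.9499]]), 't': array([-0.6239, -0.0416,  0.3817])}
```

```bash
echo '[{"finger_gap":0.085,"tz":-0.035},{"finger_gap":0.085,"tz":-0.035},{"finger_gap":0.085,"tz":-0.03},{"finger_gap":0.085,"tx":0.024,"ty":-0.032},{"finger_gap":0.085,"tx":0.024,"ty":-0.032},{"finger_gap":0.085,"tx":0.024,"ty":-0.032},{"finger_gap":0.085,"tx":0.024,"ty":-0.032},{"finger_gap":0.085,"tx":0.024,"ty":-0.032},{"finger_gap":0.085,"tx":0.024,"ty":-0.032},{"finger_gap":0.085,"tx":0.024,"ty":-0.032},{"finger_gap":0.085,"tx":0.024,"ty":-0.032},{"finger_gap":0.085,"tx":0.024,"ty":-0.032},{"finger_gap":0.085,"tx":0.024,"ty":-0.032},{"finger_gap":0.085,"tx":0.024,"ty":-0.032},{"finger_gap":0.085,"tx":0.024,"ty":-0.032},{"finger_gap":0.085,"tx":0.024,"ty":-0.032},{"finger_gap":0.085,"tx":0.024,"ty":-0.032},{"finger_gap":0.085,"tx":0.024,"ty":-0.032}]' | python3 shift.py 30; echo '[{"finger_gap":0.085,"tx":0.024,"ty":-0.032},{"finger_gap":0.085,"tx":0.024,"ty":-0.032},{"finger_gap":0.085,"tx":0.024,"ty":-0.032},{"finger_gap":0.085,"spin":-0.12},{"finger_gap":0.085,"spin":-0.12},{"finger_gap":0.085,"spin":-0.12},{"finger_gap":0.085,"spin":-0.12},{"finger_gap":0.085,"spin":-0.12},{"finger_gap":0.085,"spin":-0.12},{"finger_gap":0.085,"spin":-0.12},{"finger_gap":0.085,"spin":-0.085},{"finger_gap":0.085}]' | python3 shift.py
python3 - <<'E'
from h import *
T=arm.camera("wrist");m=arm.camera_model("wrist");import pickle
cv2.imwrite("pics/w1.png",T);pickle.dump(m,open("w1.pkl","wb"))
print(arm.state()["joint_pos"],arm.state()["joint_velocities"])
E
```

```text
t: 1.6
ee_pos: [0.3878, -0.0067, 0.3029]
ee_rot: [0.0, 0.984, 0.179, 0.0]
wrist_force: [1.3, -0.5, -0.6]
width: 0.0849
gripper_force: 0.0
t: 2.6
ee_pos: [0.4213, 0.1065, 0.3026]
ee_rot: [-0.0, 0.799, 0.601, -0.0]
wrist_force: [0.3, -0.1, -0.0]
width: 0.085
gripper_force: 0.0
[ 0.3345914   0.11174103 -0.76141089  1.79478241  0.08061992  1.26726901
 -0.7346696 ] [-0.00602811 -0.00213793  0.00640046 -0.0003797  -0.00042513 -0.00050741
 -0.06084343]
```

View pics/w1.png

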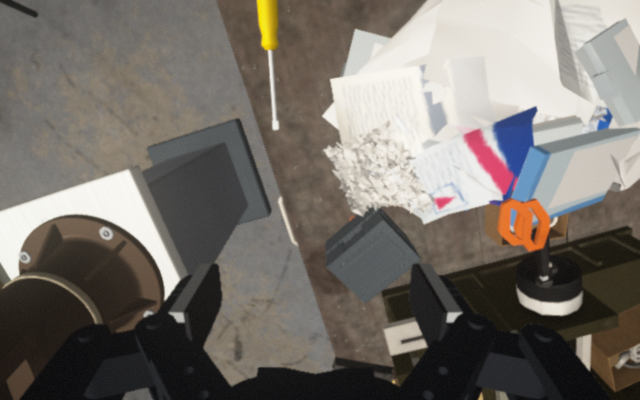

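w1 shows the lid with corners near (327,262), (375,210), (418,258), (368,299), and the screwdriver tip at (275,127). Next I look from above the handle.

```bash
echo '[{"finger_gap":0.085,"tx":0.029,"ty":-0.010,"tz":0.017,"spin":-0.044},{"finger_gap":0.085,"tx":0.029,"ty":-0.010,"tz":0.017},{"finger_gap":0.085,"tx":0.029,"ty":-0.010,"tz":0.017},{"finger_gap":0.085,"tx":0.029,"ty":-0.010,"tz":0.017},{"finger_gap":0.085,"tx":0.029,"ty":-0.010,"tz":0.017},{"finger_gap":0.085,"tx":0.029,"ty":-0.010,"tz":0.017},{"finger_gap":0.085},{"finger_gap":0.085}]' | python3 shift.py
python3 - <<'E'
from h import *
m=arm.camera_model("wrist");T=arm.camera("wrist");import pickle
cv2.imwrite("pics/w2.png",T);pickle.dump(m,open("w2.pkl","wb"))
a=cv2.imread("pics/w1.png")[190:310,310:440]
cv2.imwrite("pics/w2c.png",np.hstack([cv2.resize(T[0:400,180:640],None,fx=1.0,fy=1.0),np.zeros((400,5,3),np.uint8),cv2.resize(a,None,fx=2.5,fy=400/120)]))
E
```

```text
t: 3.32
ee_pos: [0.4047, 0.2915, 0.1998]
ee_rot: [-0.001, 0.787, 0.617, -0.001]
wrist_force: [-0.5, -0.1, 0.0]
width: 0.0851
gripper_force: 0.0
```

View pics/w2c.png

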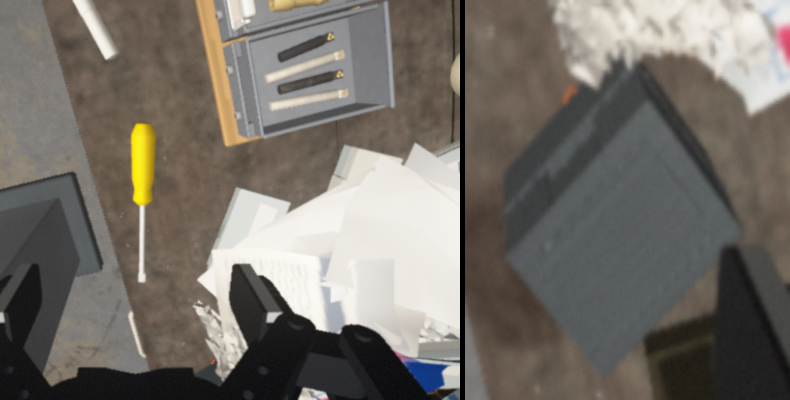

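Run:
```python
from h import *
import pickle
np.set_printoptions(precision=4,suppress=True)
T=arm.camera_model("top");w1=pickle.load(open("w1.pkl","rb"));w2=pickle.load(open("w2.pkl","rb"))
c1=lambda u,v:np.array([195+(u+.5)/3.6-.5,135+(v+.5)/3.6-.5])
S=arm.camera_model("side");c2=lambda u,v:np.array([210+(u+.5)/3.5-.5,140+(v+.5)/3.5-.5])
for n,a,b,c in(("hend",(210,303),(386,425),(323,124)),("joint",(311,330),(433,352),(322,204)),("tip",(428,363),(486,281),(321,281))):
    X,r=tri([(T,c1(*a)),(S,c2(*b)),(w2,np.array(c))]);print(n,X,onz(w2,c,.013))
cc=lambda u,v:np.array([310+(u-465)/2.5,190+v/3.333])
t=[(602,240),(690,193),(748,293),(655,345)];w=[(640,75),(740,235),(602,372),(508,257)]
q=[]
for a,b in zip(t,w):
    X,r=tri([(T,c1(*a)),(w1,cc(*b))]);p=onz(w1,cc(*b),.081);q.append(p);print("tin",X,p)
q=np.array(q);print(q.mean(0),[np.degrees(np.arctan2(*(d[1::-1]))) for d in (q[1]-q[0],q[2]-q[3])], [np.degrees(np.arctan2(*(d[1::-1]))) for d in (q[0]-q[3],q[1]-q[2])],np.linalg.norm(q-np.roll(q,1,0),axis=1))
for p in((402,40),(425,137)):print("lip",onz(w2,p,.046))
for p in((567,3),(572,105)):print("rear",onz(w2,p,.057))
```

```text
hend [0.4232 0.3371 0.0123] [0.4239 0.3368 0.013 ]
joint [0.4031 0.2508 0.0136] [0.4023 0.2502 0.013 ]
tip [0.3786 0.1516 0.0092] [0.3779 0.1526 0.013 ]
tin [0.4834 0.0093 0.0476] [0.4819 0.0224 0.081 ]
tin [ 0.5169 -0.058   0.0829] [ 0.5183 -0.0594  0.081 ]
tin [ 0.4343 -0.1042  0.0777] [ 0.4324 -0.1008  0.081 ]
tin [ 0.3948 -0.0307  0.0834] [ 0.3969 -0.0336  0.081 ]
[ 0.4574 -0.0429  0.081 ] [np.float64(-66.00363979539452), np.float64(-62.14805525434971)] [np.float64(33.367722124883926), np.float64(25.778560121062046)] [0.1017 0.0895 0.0953 0.0761]
lip [0.5106 0.3962 0.046 ]
lip [0.518  0.3046 0.046 ]
rear [0.657 0.395 0.057]
rear [0.6577 0.3051 0.057 ]
```

Handle axis z ≈ 12–13 mm, as expected. The tin's yaw is about −62°. Now I grasp the handle 142 mm behind the tip.

```bash
echo '[{"finger_gap":0.085,"ty":0.0076,"tz":0.03},{"finger_gap":0.085,"tz":0.035},{"finger_gap":0.085,"tz":0.035},{"finger_gap":0.085,"tz":0.035},{"finger_gap":0.06,"tz":0.035},{"finger_gap":0.06,"tz":0.015},{"finger_gap":0.05,"tz":0.0115},{"finger_gap":0.04},{"finger_gap":0.02},{"finger_gap":0.01},{"finger_gap":0.0},{"finger_gap":0.0},{"finger_gap":0.0},{"finger_gap":0.0}]' | python3 shift.py 80
```

```text
t: 4.53
ee_pos: [0.4139, 0.2883, 0.0049]
ee_rot: [0.0, 0.787, 0.617, 0.0]
wrist_force: [1.2, 0.7, -0.5]
width: 0.0002
gripper_force: 0.0
```

The fingers closed to 0, so they missed. I raise and look.

```bash
echo '[{"finger_gap":0.0,"tz":-0.03},{"finger_gap":0.085,"tz":-0.04},{"finger_gap":0.085,"tz":-0.04},{"finger_gap":0.085},{"finger_gap":0.085}]' | python3 shift.py
python3 - <<'E'
from h import *
m=arm.camera_model("wrist");T=arm.camera("wrist");import pickle
cv2.imwrite("pics/w3.png",T);pickle.dump(m,open("w3.pkl","wb"))
E
```

```text
t: 4.95
ee_pos: [0.4148, 0.2893, 0.1168]
ee_rot: [0.0, 0.787, 0.617, 0.002]
wrist_force: [-0.4, -0.5, 0.2]
width: 0.048
gripper_force: 0.0
```

View pics/w3.png

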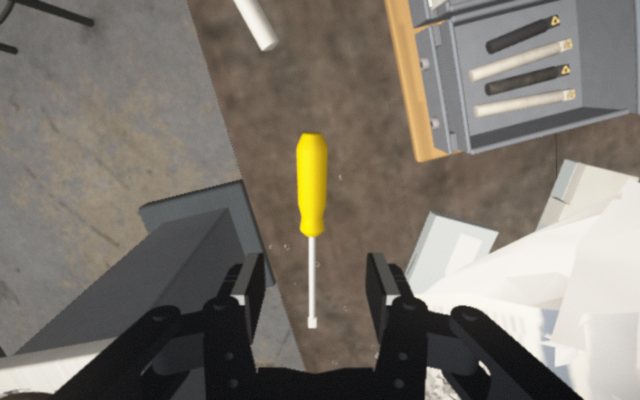

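Run:
```python
from h import *
import pickle
np.set_printoptions(precision=4,suppress=True)
w=pickle.load(open("w3.pkl","rb"));w2=pickle.load(open("w2.pkl","rb"))
for a in((312,133),(312,235),(312,323)):print(onz(w,a,.013))
s=arm.state();p=s["ee_pos"];print(proj(w,p),proj(w,[p[0],p[1],.013]),s["width"])
print(-w["R"].T@w["t"],w["R"])
T=arm.camera("top")[150:250,220:340];S=arm.camera("side")[180:280,270:390]
cv2.imwrite("pics/k.png",np.hstack([cv2.resize(T,None,fx=3.3,fy=4),cv2.resize(S,None,fx=3.3,fy=4)]))
```

```text
[0.4246 0.3376 0.013 ]
[0.4027 0.2494 0.013 ]
[0.3795 0.1564 0.013 ]
[313.9118 242.3008] [313.9623 192.0744] 0.05577814742858006
[0.4335 0.367  0.2893] [[ 0.9712 -0.2383  0.0027]
 [-0.2275 -0.9236  0.3086]
 [-0.071  -0.3004 -0.9512]]
```

View pics/k.png

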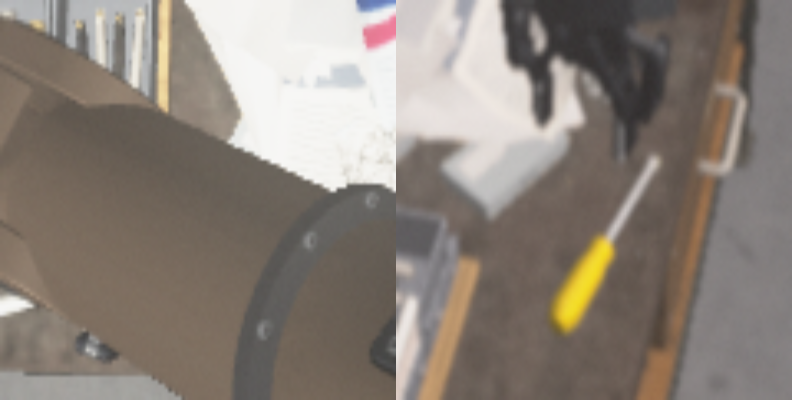

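Run:
```python
from h import *
S=arm.camera_model("side");p=arm.state()["ee_pos"]
a=proj(S,p);print(p,a,"in k.png",396+(a[0]-270)*3.3,(a[1]-180)*4)
a=proj(S,[.4139,.2883,.013]);print("in k.png",396+(a[0]-270)*3.3,(a[1]-180)*4)
```

```text
[0.41309421 0.28741067 0.11353645] [326.72265397 222.89789091] in k.png 583.1847580941389 171.59156363372665
in k.png 581.755711833588 274.9947336415353
```

The side view puts the fingertips well above the reported TCP. I probe downward with the opening at 45 mm and watch the force.

```bash
echo '[{"finger_gap":0.045,"tz":0.03},{"finger_gap":0.045,"tz":0.04},{"finger_gap":0.045,"tz":0.035},{"finger_gap":0.045,"tz":0.005},{"finger_gap":0.045},{"finger_gap":0.045}]' | python3 shift.py; echo '[{"finger_gap":0.045,"tz":0.004},{"finger_gap":0.045}]' | python3 shift.py
```

```text
t: 5.6
ee_pos: [0.4132, 0.2887, 0.0048]
ee_rot: [-0.0, 0.787, 0.617, -0.0]
wrist_force: [0.7, 0.0, -0.4]
width: 0.0455
gripper_force: 0.0
t: 5.77
ee_pos: [0.4144, 0.2889, 0.0015]
ee_rot: [0.0, 0.787, 0.617, 0.001]
wrist_force: [-0.0, -0.4, 0.4]
width: 0.0448
gripper_force: 0.0
```

Run:
```python
from h import *
W=arm.camera("wrist")[100:400,180:460];S=arm.camera("side")[190:270,280:372]
cv2.imwrite("pics/k2.png",np.hstack([cv2.resize(W,(373,400)),cv2.resize(S,(420,400),interpolation=cv2.INTER_CUBIC)]))
```

```text
(no output)
```

View pics/k2.png

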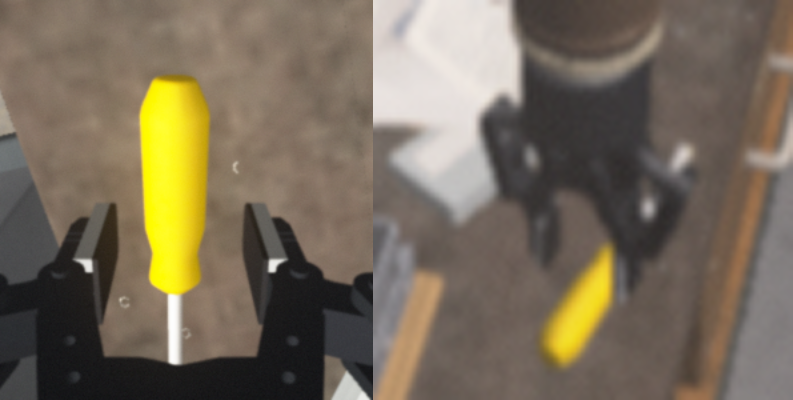

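k2 shows the tips around the handle near its blade end, apparently standing about 20 mm above the reported TCP. I continue the probe downward in small steps.

```bash
for i in 1 2 3; do echo '[{"finger_gap":0.045,"tz":0.003},{"finger_gap":0.045}]' | python3 shift.py | egrep "ee_pos|wrist"; done
```

```text
ee_pos: [0.4138, 0.2881, -0.0024]
wrist_force: [-0.6, -0.4, 0.4]
ee_pos: [0.4135, 0.288, -0.0059]
wrist_force: [-0.8, -0.6, -0.7]
ee_pos: [0.4133, 0.288, -0.0091]
wrist_force: [-0.6, -0.3, 0.7]
```

```bash
for i in 1 2 3; do echo '[{"finger_gap":0.045,"tz":0.002},{"finger_gap":0.045}]' | python3 shift.py | egrep "ee_pos|wrist_f"; done
```

```text
ee_pos: [0.4134, 0.2881, -0.0109]
wrist_force: [0.1, -0.5, -0.3]
ee_pos: [0.4134, 0.2881, -0.0129]
wrist_force: [-1.0, -0.1, 0.2]
ee_pos: [0.4134, 0.2881, -0.0149]
wrist_force: [0.3, -0.1, 0.7]
```

```bash
echo '[{"finger_gap":0.03},{"finger_gap":0.03},{"finger_gap":0.0},{"finger_gap":0.0},{"finger_gap":0.0},{"finger_gap":0.0}]' | python3 shift.py 40
```

```text
t: 7.37
ee_pos: [0.4136, 0.2883, -0.0144]
ee_rot: [0.0, 0.787, 0.617, 0.0]
wrist_force: [-0.1, -1.0, 4.9]
width: 0.0245
gripper_force: 39.9
```

It gripped at 24.5 mm with an upward push, so the tips are slightly above the handle's axis. I open a little, go lower and regrip.

```bash
echo '[{"finger_gap":0.036},{"finger_gap":0.036},{"finger_gap":0.036,"tz":0.003},{"finger_gap":0.036}]' | python3 shift.py | egrep "ee_pos|wrist_f"; for i in 1 2 3; do echo '[{"finger_gap":0.036,"tz":0.002},{"finger_gap":0.036}]' | python3 shift.py | egrep "ee_pos|wrist_f"; done
```

```text
ee_pos: [0.4134, 0.2879, -0.0181]
wrist_force: [0.8, -0.8, 0.5]
ee_pos: [0.4133, 0.288, -0.02]
wrist_force: [-0.2, -0.1, -0.4]
ee_pos: [0.4134, 0.2881, -0.0219]
wrist_force: [0.5, -0.3, -0.3]
ee_pos: [0.4134, 0.288, -0.0239]
wrist_force: [0.8, -0.4, -0.1]
```

```bash
echo '[{"finger_gap":0.036,"tz":0.002},{"finger_gap":0.03},{"finger_gap":0.0},{"finger_gap":0.0},{"finger_gap":0.0},{"finger_gap":0.0},{"finger_gap":0.0}]' | python3 shift.py 80
```

```text
t: 8.78
ee_pos: [0.4135, 0.2882, -0.0255]
ee_rot: [0.0, 0.787, 0.617, 0.0]
wrist_force: [-1.2, -1.3, 3.5]
width: 0.0243
gripper_force: 78.6
```

```bash
echo '[{"finger_gap":0.0,"tz":-0.01},{"finger_gap":0.0,"tz":-0.02},{"finger_gap":0.0,"tz":-0.03},{"finger_gap":0.0,"tz":-0.03},{"finger_gap":0.0,"tz":-0.03},{"finger_gap":0.0,"tz":-0.03},{"finger_gap":0.0}]' | python3 shift.py
python3 - <<'E'
from h import *
import pickle
W=arm.camera("wrist");m=arm.camera_model("wrist");S=arm.camera("side")
cv2.imwrite("pics/w4.png",W);cv2.imwrite("pics/s4.png",S);pickle.dump((m,arm.state()["ee_pos"]),open("w4.pkl","wb"))
for I in(W,S):
    h=cv2.cvtColor(I,cv2.COLOR_BGR2HSV);k=cv2.inRange(h,(22,150,110),(34,255,255))
    n,l,st,c=cv2.connectedComponentsWithStats(k)
    for i in np.argsort(-st[1:,4])[:2]+1:print(st[i],c[i])
E
```

```text
t: 9.37
ee_pos: [0.4154, 0.2908, 0.1301]
ee_rot: [0.0, 0.787, 0.617, 0.004]
wrist_force: [0.9, 0.1, -0.4]
width: 0.0241
gripper_force: 78.5
[ 284  165   63  190 9773] [314.58272792 254.8266653 ]
[316 202  14  21 159] [322.68553459 213.20754717]
[ 0  0  9 14 82] [3.2195122  6.23170732]
```

Lifted: the handle axis sits about 38.5 mm above the reported TCP, and the tip is about 141 mm ahead. I turn to the tin's axis and go to 30 mm in front of the notch, still slightly high.

```bash
echo '[{"finger_gap":0,"spin":-0.1207},{"finger_gap":0,"spin":-0.1207},{"finger_gap":0,"spin":-0.1207},{"finger_gap":0,"spin":-0.1207},{"finger_gap":0,"spin":-0.1207},{"finger_gap":0,"spin":-0.1207},{"finger_gap":0,"tx":-0.0265,"ty":-0.03,"tz":0.01},{"finger_gap":0,"tx":-0.0265,"ty":-0.03,"tz":0.01},{"finger_gap":0,"tx":-0.0265,"ty":-0.03,"tz":0.01},{"finger_gap":0,"tx":-0.0265,"ty":-0.03,"tz":0.02},{"finger_gap":0,"tz":0.02},{"finger_gap":0},{"finger_gap":0}]' | python3 shift.py
python3 - <<'E'
from h import *
import pickle
np.set_printoptions(precision=4,suppress=True)
s=arm.state();p=s["ee_pos"];q=s["ee_rot"];print(p,s["joint_pos"],s["width"])
a=2*np.arctan2(q[2],q[1]);tx=np.array([np.cos(a),np.sin(a),0])
tip=p-.1406*tx+[0,0,.0385];print(np.degrees(a),tip)
T=arm.camera("top");S=arm.camera("side");mt=arm.camera_model("top");ms=arm.camera_model("side")
cv2.imwrite("pics/t5.png",T);cv2.imwrite("pics/s5.png",S)
pt,ps=proj(mt,tip),proj(ms,tip);C=np.array([.4566,-.0454,0]);yaw=np.radians(-62.3)
ex=np.array([np.cos(yaw),np.sin(yaw),0]);ey=np.array([-ex[1],ex[0],0]);ez=np.array([0,0,1])
def crop(I,m,k,x0,y0,w,h):
    A=cv2.resize(I[y0:y0+h,x0:x0+w],None,fx=k,fy=k,interpolation=cv2.INTER_CUBIC)
    def d(X,c):
        u=proj(m,X);cv2.circle(A,tuple(int(v) for v in ((u-[x0,y0]+.5)*k-.5)),2,c,-1)
    d(tip,(0,0,255));d(C-.04*ex+.056*ez,(0,255,0))
    for i in(-1,1):
        for j in(-1,1):d(C+.04*i*ex+.05*j*ey+.081*ez,(255,0,255))
    return A
A=crop(T,mt,4,300,160,105,100);B=crop(S,ms,4,292,130,95,100)
cv2.imwrite("pics/k3.png",np.hstack([A,B[:400]]));print(pt,ps,A.shape,B.shape)
E
```

```text
t: 10.55
ee_pos: [0.3566, 0.1409, 0.0552]
ee_rot: [-0.001, 0.517, 0.856, -0.001]
wrist_force: [-0.1, 1.1, -1.0]
width: 0.024
gripper_force: 78.8
[0.3566 0.1409 0.0552] [ 0.2626  0.4371 -0.9642  2.2432  0.5536  0.7194 -0.6074] 0.023952423027601616
117.68701983628031 [0.4219 0.0164 0.0937]
[360.8975 219.3151] [344.6859 168.6286] (400, 420, 3) (400, 380, 3)
```

View pics/k3.png

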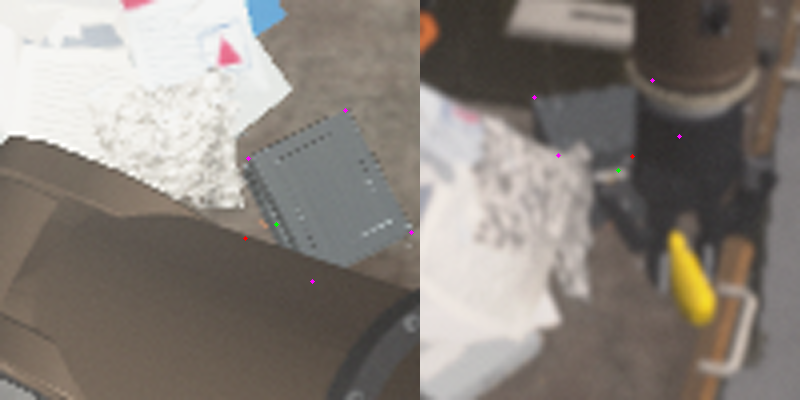

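The overlay in k3 matches: the predicted lid corners and the notch point fall on the tin's corners and on the light patch. I check the screwdriver's tilt numerically.

Run:
```python
from h import *
import pickle
from scipy.optimize import least_squares
np.set_printoptions(precision=2,suppress=True)
def blob(I):
    h=cv2.cvtColor(I,cv2.COLOR_BGR2HSV);k=cv2.inRange(h,(20,120,80),(36,255,255))
    n,l,st,c=cv2.connectedComponentsWithStats(k);i=1+np.argmax(st[1:,4]);return l==i
m4,p4=pickle.load(open("w4.pkl","rb"))
W=arm.camera("wrist");mw=arm.camera_model("wrist");ms=arm.camera_model("side");p=arm.state()["ee_pos"]
cv2.imwrite("pics/w5.png",W)
S=cv2.imread("pics/s5.png")
# cylinder silhouettes: mask of handle r=13, s in [-.0385,.0515]
def pts(p,az,tilt,h,s0):
    tx=np.array([np.cos(az),np.sin(az),0]);ty=np.array([tx[1],-tx[0],0]);out=[]
    ax=np.cos(tilt)*tx+np.sin(tilt)*np.array([0,0,1]);up=np.cross(ty,ax);up*=np.sign(up[2])
    for s in np.linspace(-.0395,.0505,30):
        r=.0125*(.75 if s>.043 else 1)
        for a in np.linspace(0,2*np.pi,24):out.append(p+[0,0,h]+(s+s0)*ax+r*(np.cos(a)*ty+np.sin(a)*up))
    return out
for nm,I,m,pp,az in(("w4",cv2.imread("pics/w4.png"),m4,p4,np.radians(76.2)),("w5",W,mw,p,np.radians(117.69)),("s5",S,ms,p,np.radians(117.69))):
    b=blob(I);ys,xs=np.nonzero(b)
    print(nm,"seen",xs.min(),xs.max(),ys.min(),ys.max(),xs.mean(),ys.mean(), "widths",[int(b[y].sum()) for y in range(ys.min()+12,ys.max(),20)])
    for tilt in(-.1,0,.1):
        q=np.array([proj(m,x) for x in pts(np.array(pp),az,tilt,.0385,0)]);print("  tilt",tilt,q.min(0),q.max(0),q.mean(0))
```

```text
w4 seen 283 346 165 355 314.65757666566776 254.88133053640996 widths [46, 62, 62, 60, 58, 56, 54, 42, 45]
  tilt -0.1 [285.42 166.38] [342.61 368.04] [315.19 264.24]
  tilt 0 [284.62 166.09] [343.42 364.08] [315.19 264.07]
  tilt 0.1 [283.81 166.97] [344.24 359.49] [315.2  264.14]
w5 seen 284 346 164 355 314.6492814792483 254.99467390212038 widths [46, 61, 62, 60, 58, 56, 54, 42, 46]
  tilt -0.1 [285.42 164.4 ] [343.55 368.97] [315.44 263.71]
  tilt 0 [284.58 164.07] [344.37 364.91] [315.45 263.53]
  tilt 0.1 [283.73 164.93] [345.21 360.21] [315.45 263.6 ]
s5 seen 354 365 187 211 359.16477272727275 200.14772727272728 widths [8]
  tilt -0.1 [349.09 184.86] [365.07 212.16] [357.25 198.76]
  tilt 0 [349.03 185.58] [365.15 211.13] [357.26 198.62]
  tilt 0.1 [349.  186.4] [365.19 209.97] [357.27 198.47]
```

Geometry confirmed. I lower to notch height and start the insertion.

```bash
echo '[{"finger_gap":0,"tz":0.025},{"finger_gap":0,"tz":0.020},{"finger_gap":0}]' | python3 shift.py | egrep "ee_pos|wrist_f";  echo '[{"finger_gap":0,"tx":-0.02},{"finger_gap":0,"tx":-0.006},{"finger_gap":0}]' | python3 shift.py | egrep "ee_pos|wrist_f"; echo '[{"finger_gap":0,"tx":-0.006},{"finger_gap":0,"tx":-0.006},{"finger_gap":0}]' | python3 shift.py | egrep "ee_pos|wrist_f"; echo '[{"finger_gap":0,"tx":-0.004},{"finger_gap":0,"tx":-0.003},{"finger_gap":0}]' | python3 shift.py
```

```text
ee_pos: [0.3567, 0.1419, 0.0093]
wrist_force: [-0.1, 0.2, -0.4]
ee_pos: [0.3706, 0.1178, 0.0116]
wrist_force: [-0.5, -0.3, 0.5]
ee_pos: [0.3757, 0.1068, 0.0111]
wrist_force: [0.4, 0.7, -0.3]
t: 11.7
ee_pos: [0.3786, 0.1008, 0.0108]
ee_rot: [0.0, 0.518, 0.856, -0.0]
wrist_force: [0.0, -0.4, -1.0]
width: 0.0243
gripper_force: 78.8
```

No contact force, so the blade is in the notch with its tip about 15 mm behind the front wall. Now I lever along the arc.

```bash
echo '[{"finger_gap":0,"tz":-0.008},{"finger_gap":0,"tx":-0.0025,"tz":-0.008},{"finger_gap":0,"tx":-0.0025,"tz":-0.008},{"finger_gap":0,"tx":-0.0055,"tz":-0.009},{"finger_gap":0,"tx":-0.0055,"tz":-0.009},{"finger_gap":0}]' | python3 shift.py; echo '[{"finger_gap":0,"tx":-0.007,"tz":-0.007},{"finger_gap":0,"tx":-0.007,"tz":-0.007},{"finger_gap":0,"tx":-0.009,"tz":-0.005},{"finger_gap":0,"tx":-0.009,"tz":-0.005},{"finger_gap":0,"tx":-0.0095,"tz":-0.0015},{"finger_gap":0,"tx":-0.0095,"tz":-0.0015},{"finger_gap":0}]' | python3 shift.py
python3 - <<'E'
from h import *
cv2.imwrite("pics/t6.png",arm.camera("top"));cv2.imwrite("pics/s6.png",arm.camera("side"));cv2.imwrite("pics/w6.png",arm.camera("wrist"))
E
```

```text
t: 12.2
ee_pos: [0.3866, 0.0868, 0.0541]
ee_rot: [0.001, 0.518, 0.855, 0.0]
wrist_force: [0.9, -0.7, -1.0]
width: 0.0242
gripper_force: 78.8
t: 12.78
ee_pos: [0.4103, 0.0406, 0.0797]
ee_rot: [0.0, 0.518, 0.855, -0.0]
wrist_force: [0.0, -0.5, -1.8]
width: 0.0241
gripper_force: 79.3
```

```bash
echo '[{"finger_gap":0,"tx":-0.008,"tz":0.002},{"finger_gap":0,"tx":-0.008,"tz":0.002},{"finger_gap":0,"tx":-0.008},{"finger_gap":0,"tx":-0.008},{"finger_gap":0,"tx":-0.004},{"finger_gap":0},{"finger_gap":0}]' | python3 shift.py
python3 - <<'E'
from h import *
T=arm.camera("top");cv2.imwrite("pics/t7.png",T)
m=arm.camera_model("top");C=np.array([.4566,-.0454,0]);yaw=np.radians(-62.3)
ex=np.array([np.cos(yaw),np.sin(yaw),0]);ey=np.array([-ex[1],ex[0],0]);ez=np.array([0,0,1])
def L(th,u,w,y):return C+ex*(.04-u*np.cos(th)+w*np.sin(th))+ey*y+ez*(.042+u*np.sin(th)+w*np.cos(th))
for th in(0,.6,1.2,1.4,1.6,1.8):print(th,[proj(m,L(th,u,w,y)).round(1).tolist() for u,w,y in((.08,.039,.05),(.08,.039,-.05),(.08,0,.05),(0,.039,.05))])
t5=cv2.imread("pics/t5.png")
d=cv2.absdiff(T,t5).max(2)
for r in range(180,240,3):print(r,' '.join(f"{v:3d}" for v in d[r,360:425:2]))
s=arm.state();p=s["ee_pos"];tip=p+.1406*ex;print("tip tin x",(tip-C)@ex,p)
E
```

```text
t: 13.52
ee_pos: [0.4264, 0.0098, 0.0758]
ee_rot: [0.0, 0.518, 0.855, 0.0]
wrist_force: [-0.1, 0.4, -0.6]
width: 0.0241
gripper_force: 79.5
0 [[361.7, 199.1], [377.8, 230.1], [360.5, 201.4], [386.1, 187.2]]
0.6 [[374.4, 191.1], [391.2, 223.0], [366.2, 196.6], [392.3, 184.4]]
1.2 [[391.2, 182.3], [408.3, 214.2], [379.0, 189.0], [395.5, 183.6]]
1.4 [[396.5, 179.9], [413.6, 211.6], [384.0, 186.3], [395.6, 183.9]]
1.6 [[401.1, 177.9], [418.2, 209.3], [389.1, 183.8], [395.3, 184.3]]
1.8 [[405.0, 176.5], [422.0, 207.5], [393.9, 181.5], [394.6, 185.0]]
180 150 150 155 150 142 137  40  30  24  27  29  33  33  34  24  16  40  49  42  40  50  45  48  49  42  47  38  49  16 119 115 118   1
183 141 142 141 140 138 140  34  28  26  25  22  22  23  25  25  52  53  51  38  32  38  43  44  57  50  17  31  56  24 102 117 115 114
186 141 142 144 136  95  29  22  25  25  29  23  18  20  46  47  56  45  39  45  50  43  48  48  56  54  11   9   3  33 120 118 112 112
189 138 141 116  31  39  20  12  24  22  19  13  51  54  49  24  45  41  40  37  40  43  46  47  41  53  11   9  13  15 140 148 147 153
192 
[... 1536 characters left out ...]
 24  32  44  45  21  20   4   8   7  10   7  18  22  28  36  37  38  34  36  40  39  42  41
228  47  50  59  53  14  10  17  39  72  37  25  27  29  26  28  32   3   6  12   5   5  12  17  25  35  41  39  47  41  45  41  43  42
231  54  49  52  45  40  11  49  23  55  70  33  19  22  21  23  26  30  27  26  25   9  13  15   8  43  45  41  43  40  31  27  35  45
234  52  56  52  45  46  49  22  10  25  76  59  13  30  25  24  27  22  32  25  26  36  48  48  44  32  22  25  27  27  41  21  26  26
237  56  60  53  47  48  52  53  46  28  34  26  29  31  32  29  26  24  27  48  42  46  39  24  26  24  23  24  26  24  24  26  26  25
tip tin x 0.07742575857687542 [0.42630041 0.01004395 0.07583648]
```

Next I withdraw the blade and return to the screwdriver's original place, checking the lid on the way.

```bash
echo '[{"finger_gap":0,"tx":0.01,"tz":0.002},{"finger_gap":0,"tx":0.035},{"finger_gap":0,"tx":0.035},{"finger_gap":0,"tx":0.035},{"finger_gap":0,"tx":0.0335},{"finger_gap":0,"tx":0.0265,"ty":0.03},{"finger_gap":0,"tx":0.0265,"ty":0.03},{"finger_gap":0,"tx":0.0265,"ty":0.03},{"finger_gap":0,"tx":0.0265,"ty":0.03},{"finger_gap":0,"spin":0.1207},{"finger_gap":0,"spin":0.1207},{"finger_gap":0,"spin":0.1207},{"finger_gap":0,"spin":0.1207},{"finger_gap":0,"spin":0.1207},{"finger_gap":0,"spin":0.1207},{"finger_gap":0},{"finger_gap":0}]' | python3 shift.py
python3 - <<'E'
from h import *
T=arm.camera("top");cv2.imwrite("pics/t8.png",T);cv2.imwrite("pics/s8.png",arm.camera("side"))
t0=cv2.imread("pics/top0.png")
for n,I in(("before",t0),("now",T)):
  print(n)
  g=cv2.cvtColor(I,cv2.COLOR_BGR2GRAY)
  for r in range(174,236,4):print(r,' '.join(f"{v:3d}" for v in g[r,350:426:3]))
E
```

```text
t: 14.98
ee_pos: [0.4141, 0.2914, 0.074]
ee_rot: [0.0, 0.786, 0.619, 0.0]
wrist_force: [-0.1, 0.3, -0.8]
width: 0.0241
gripper_force: 79.5
before
174 228 240 148 173 227 227 127 126 130 121 123 128 132 130 132 124 122 124 132 138  67  61 104 204 210 209
178 236 236 222 220 236 235 226 127 129 122 125 124 127 135 129 127 120 127 130 135  68  63  96 213 214 215
182 225 224 228 228 229 232 226 226 128 127 120 125 131 133 133 127 114 121 124 130  67  65  94 216 215 216
186 243 227 227 234 227 227 183 129 127 129 130 125 126 132 127 120 124 118 119 127  69  65 105 218 218 218
190 230 232 229 225 223 129 130 122 131 129 128 124 124 127 125 120 124 121 122 118  70  66  84 217 216 215
194 199 218 208 150 131 123 120  96 129 125  95 124 124 122 130 121 124 122 120 131  65  67  74 215 216 214
198 220 206 220 132 121 130 128 121 124 125 122 126 122 123 111 128 124 127 135 126  63  66  73 216 217 217
202 210 203 196 178 107 128 126 124 122 123 124 124 123 123 122 108 125 130 122 123  73  68  77 217 219 214
206 207 207 210 210  97  97 127 125 124 124 121 121 122 120 124 121 121 131 129 122  76  7
[... 1805 characters left out ...]
 132 110 155 130 128 109 129 128 128 120  91  70  72
214  77  75  74  75  72  73  70  76  84 209 247 166 212 205 129  97 214 131 130 124  87  65  67  71  71  71
218  73  73  71  72  71  71  68  67  68  65  66  81 133 152 130 125 101 116 141  74  68  67  69  71  70  71
222  72  71  72  69  69  70  69  70  65  77  93  82  67  84 133 114 118 118  67  88 102 109 108 107 105 101
226  70  69  70  68  65  68  64  65  65  63  63  66  61  79  79  77  98 102 109 109  92  84  78  93 101 110
230  68  69  67  67  67  64  67  63  63  63  71  60  81  79  80  78  76  76  68  67  67  70  71  72  71  78
234  78  68  67  65  65  71 101  73  60  75  62  78  80  80  80  78  79  77  70  68  71  70  70  73  72  77
```

The lid stands open at about 1.6 rad: its edge falls at column 412 on row 198, as predicted. I lay the screwdriver down.

```bash
echo '[{"finger_gap":0,"tz":0.03},{"finger_gap":0,"tz":0.03},{"finger_gap":0,"tz":0.02},{"finger_gap":0,"tz":0.01},{"finger_gap":0,"tz":0.005},{"finger_gap":0}]' | python3 shift.py | egrep "ee_pos|wrist_f"; echo '[{"finger_gap":0,"tz":0.002},{"finger_gap":0},{"finger_gap":0.03},{"finger_gap":0.04},{"finger_gap":0.045},{"finger_gap":0.045}]' | python3 shift.py
```

```text
ee_pos: [0.414, 0.2912, -0.0217]
wrist_force: [0.0, 0.5, -0.5]
t: 16.08
ee_pos: [0.4145, 0.2913, -0.0228]
ee_rot: [0.0, 0.787, 0.617, 0.0]
wrist_force: [-0.7, -0.3, -0.3]
width: 0.0451
gripper_force: 0.0
```

```bash
echo '[{"finger_gap":0.045,"tz":-0.01},{"finger_gap":0.045,"tz":-0.025},{"finger_gap":0.045,"tz":-0.035},{"finger_gap":0.045,"tz":-0.035},{"finger_gap":0.045,"tz":-0.035},{"finger_gap":0.045,"tz":-0.035,"spin":0.121},{"finger_gap":0.045,"spin":0.121},{"finger_gap":0.045,"spin":0.121},{"finger_gap":0.045,"spin":0.121},{"finger_gap":0.045,"spin":0.121},{"finger_gap":0.045,"spin":0.121},{"finger_gap":0.045,"spin":0.120}]' | python3 shift.py 60 | egrep "ee_|wrist_f"; echo '[{"finger_gap":0.045,"tx":-0.0133,"ty":0.0341},{"finger_gap":0.045,"tx":-0.0133,"ty":0.0341},{"finger_gap":0.045,"tx":-0.0133,"ty":0.0341},{"finger_gap":0.045,"tx":-0.0133,"ty":0.0341},{"finger_gap":0.045,"tx":-0.0133,"ty":0.0341},{"finger_gap":0.045,"tx":-0.0133,"ty":0.0341},{"finger_gap":0.045,"tx":-0.0133,"ty":0.0341},{"finger_gap":0.045,"tx":-0.0133,"ty":0.0341},{"finger_gap":0.045,"tx":-0.0133,"ty":0.0341},{"finger_gap":0.045},{"finger_gap":0.045}]' | python3 shift.py
python3 - <<'E'
from h import *
import pickle
W=arm.camera("wrist");m=arm.camera_model("wrist");s=arm.state();print(s["joint_pos"],s["ee_pos"])
cv2.imwrite("pics/w9.png",W);pickle.dump((m,s["ee_pos"]),open("w9.pkl","wb"))
C=np.array([.4566,-.0454,0]);yaw=np.radians(-62.3)
ex=np.array([np.cos(yaw),np.sin(yaw),0]);ey=np.array([-ex[1],ex[0],0]);ez=np.array([0,0,1])
for n,X in(("bead -y end",[-10.5,-37,74]),("bead +y end",[-10.5,37,74]),("bead front +y",[-15.5,37,74]),("rim FL",[-40,50,42]),("rim FR",[-40,-50,42])):
    print(n,proj(m,C+X[0]/1e3*ex+X[1]/1e3*ey+X[2]/1e3*ez))
E
```

```text
ee_pos: [0.4139, 0.2913, 0.1526]
ee_rot: [-0.0, 0.972, 0.237, 0.0]
wrist_force: [-0.6, 0.2, -0.1]
t: 18.0
ee_pos: [0.4509, -0.0381, 0.1523]
ee_rot: [0.0, 0.971, 0.237, 0.0]
wrist_force: [-0.4, 0.7, 1.0]
width: 0.0447
gripper_force: 0.0
[ 0.36749894  0.25510759 -0.48227639  2.01201359  0.1485992   0.90757526
 -1.28186159] [ 0.45089645 -0.0362731   0.15229434]
bead -y end [315.67158195 240.89044446]
bead +y end [315.70281816 151.52133892]
bead front +y [309.09109551 151.52344725]
rim FL [280.42492335 129.68114871]
rim FR [283.88226268 239.01906096]
```

Run:
```python
import cv2
g=cv2.imread("pics/w9.png",0)
print("col ",' '.join(f"{c:3d}" for c in range(272,352,3)))
for r in range(120,262,4):print(r,' '.join(f"{v:3d}" for v in g[r,272:352:3]))
```

```text
col  272 275 278 281 284 287 290 293 296 299 302 305 308 311 314 317 320 323 326 329 332 335 338 341 344 347 350
120 206 196 121 107 111 117 116 110 103  96 102  99  98  99 100 104 104 105 105 107 109 109 115 115 103 104 101
124 189 178 175 168  67  61  61  62  60  59  58  58  58  56  56  56  56  53  57  53  58  56  56  58  53  56  55
128 216 224 145 100 102 102 102 104 105 104 106 103 106 105 105 105 107 104 105 104 104 108 109 109 106 111 108
132 183 188 130  97  60  97 106 105 105 105 104 108 168 116 106 105 174 113 106 106 105 135 177 106 136 167 104
136 182 176 139  98  58  94 106 105 104 106 106 108 164 120 104 106 175 114 105 105 107 136 176 105 137 170 104
140 175 112 112  99  58  90 105 107 104 104 104 105 166 119 113 112 174 112 107 106 106 131 175 121 142 175 106
144 149 127 109 104  59  93 103 105 105 103 105 107 162 227 119 118 174 111 104 105 103 129 178 193 197 175 102
148 198 110 106 111  58  91 104 109 104 103 104 106 158 218 243 185 174 111 106 105 105 131 175 235 248 179 104
152 110 114 114 106  56  86 102 103 105 102 105 105 151 144 152 148 153 114 109 106 105 135
[... 2344 characters left out ...]
 103 104 113 116 117 104 105
240  96  97  96  95  90  85  74  76  77  79  80  80  83 175 225 203 113 117  99  73  76  76  73  76  72  75  74
244  94  94  91  89  84  78  74  72  75  78  79  84  85  83  78  79  79  77  72  70  72  70  70  70  74  78  71
248  97  92  89  88  91  81  75  69  70  77  79  82  84  84  80  83  85  85  75  71  74  68  71  67  72  72  71
252  94  93  94  91  91  93  78  70  72  75  79  83  83  87  83  84  87  87  85  79  79  77  75  69  65  70  71
256  73  74  85  95  95  91  83  77  71  79  81  81  81  82  82  79  84  84  83  80  76  75  74  73  78  79  76
260  71  72  71  81 104 100  91  80  85  84  81  77  75  75  77  80  80  79  78  77  74  77  79  81  83  83  81
```

The bead shows as a bar at columns 307.5–321, rows 153–240.5, against a predicted 309–322 and 151.5–241. Two side-shifted views will give its height and show which face carries the card.

```bash
cat > snap.py <<'E'
from h import *
import pickle,sys
W=arm.camera("wrist");m=arm.camera_model("wrist");s=arm.state()
cv2.imwrite(f"pics/{sys.argv[1]}.png",W);pickle.dump((m,s["ee_pos"]),open(sys.argv[1]+".pkl","wb"))
E
echo '[{"finger_gap":0.045,"ty":-0.035},{"finger_gap":0.045,"ty":-0.035},{"finger_gap":0.045},{"finger_gap":0.045}]' | python3 shift.py | grep ee_pos; python3 snap.py w10
echo '[{"finger_gap":0.045,"ty":0.035},{"finger_gap":0.045,"ty":0.035},{"finger_gap":0.045,"ty":0.035},{"finger_gap":0.045,"ty":0.035},{"finger_gap":0.045},{"finger_gap":0.045}]' | python3 shift.py | grep ee_pos; python3 snap.py w11
python3 - <<'E'
from h import *
import pickle
C=np.array([.4566,-.0454,0]);yaw=np.radians(-62.3)
ex=np.array([np.cos(yaw),np.sin(yaw),0]);ey=np.array([-ex[1],ex[0],0]);ez=np.array([0,0,1])
for n in("w10","w11"):
    m,p=pickle.load(open(n+".pkl","rb"));I=cv2.imread(f"pics/{n}.png")
    for X in([-10.5,0,74],[-12.5,0,58],[-12.5,0,30],[-8.5,0,58],[-8.5,0,30]):print(X,proj(m,C+X[0]/1e3*ex+X[1]/1e3*ey+X[2]/1e3*ez).round(1))
    c=int(proj(m,C-.0105*ex+.074*ez)[0])
    for r in(170,190,210):print(n,r,c-30,[tuple(int(v) for v in I[r,x]) for x in range(c-30,c+31,2)])
E
```

```text
ee_pos: [0.4175, 0.0291, 0.1523]
ee_pos: [0.4842, -0.1001, 0.1515]
[-10.5, 0, 74] [406.1 199.6]
[-12.5, 0, 58] [398.8 193.7]
[-12.5, 0, 30] [391.5 184.9]
[-8.5, 0, 58] [403.5 193.7]
[-8.5, 0, 30] [395.9 184.9]
w10 170 376 [(107, 107, 104), (107, 108, 103), (109, 108, 107), (106, 106, 104), (103, 109, 112), (80, 123, 157), (78, 126, 161), (85, 140, 179), (106, 172, 217), (194, 216, 230), (220, 230, 235), (192, 205, 220), (186, 202, 216), (183, 195, 207), (191, 201, 206), (223, 230, 234), (242, 247, 249), (246, 249, 251), (243, 247, 249), (243, 247, 249), (231, 237, 240), (138, 171, 195), (113, 180, 221), (172, 193, 213), (188, 203, 218), (190, 206, 221), (237, 244, 250), (245, 250, 253), (202, 213, 226), (106, 106, 106), (106, 107, 105)]
w10 190 376 [(103, 104, 101), (107, 107, 104), (108, 109, 105), (107, 108, 108), (83, 119, 147), (76, 124, 159), (78, 132, 169), (104, 172, 217), (168, 202, 225), (227, 234, 239), (194, 207, 223), (191, 206, 221), (184, 196, 208), (190, 201, 207), (221, 230, 233), (242, 247, 249), (245, 249, 251), (244, 248, 250), (244, 248, 250), (231, 236, 239), (13
[... 1679 characters left out ...]
22, 130, 134), (123, 131, 136), (125, 132, 138), (122, 129, 133), (118, 155, 183), (106, 179, 222), (69, 108, 138), (53, 85, 108), (67, 89, 106), (103, 105, 103), (104, 104, 102), (102, 103, 101)]
w11 210 196 [(84, 99, 108), (83, 94, 105), (84, 95, 109), (85, 95, 107), (101, 106, 105), (97, 98, 92), (57, 58, 58), (53, 53, 55), (53, 55, 52), (53, 54, 53), (55, 55, 54), (54, 56, 55), (104, 107, 104), (241, 243, 244), (252, 252, 252), (250, 250, 250), (245, 247, 248), (227, 233, 235), (178, 187, 192), (136, 144, 146), (126, 135, 138), (127, 134, 138), (127, 133, 139), (120, 132, 140), (116, 172, 208), (95, 160, 201), (55, 87, 111), (53, 82, 104), (80, 96, 107), (106, 103, 100), (103, 102, 100)]
```

Run:
```python
from h import *
import pickle
C=np.array([.4566,-.0454,0]);yaw=np.radians(-62.3)
ex=np.array([np.cos(yaw),np.sin(yaw),0]);ey=np.array([-ex[1],ex[0],0]);ez=np.array([0,0,1])
M={n:pickle.load(open(n+".pkl","rb")) for n in("w9","w10","w11")}
for n in M:
    I=cv2.imread(f"pics/{n}.png",0).astype(float);print(n,M[n][1])
    for r in(185,197):
        c0=int(proj(M[n][0],C-.0105*ex+.074*ez)[0]);print(r,c0-14,I[r,c0-14:c0+16].astype(int).tolist())
def tw(obs):
    # edge parallel to ey: solve tin x,z
    A=[];b=[]
    for n,p in obs:
        c,d=ray(M[n][0],p);c=c-C;cx,dx,cz,dz=c@ex,d@ex,c[2],d[2];A.append([dz,-dx]);b.append(dz*cx-dx*cz)
    return np.linalg.lstsq(np.array(A),np.array(b),rcond=None)[0]*1e3
print("front edge",tw([("w9",(307.5,197)),("w11",(218.5,197))]));print("back edge",tw([("w9",(321,197)),("w10",(415,197))]))
```

```text
w9 [ 0.45089645 -0.0362731   0.15229434]
185 301 [101, 105, 106, 107, 109, 108, 119, 176, 229, 244, 249, 250, 250, 249, 249, 248, 246, 241, 227, 197, 170, 140, 115, 108, 106, 106, 107, 107, 106, 107]
197 301 [105, 103, 105, 105, 106, 104, 117, 170, 227, 244, 249, 251, 251, 250, 249, 248, 246, 240, 225, 196, 164, 137, 113, 107, 103, 105, 106, 106, 109, 105]
w10 [0.41815672 0.02768762 0.15225747]
185 392 [201, 230, 240, 228, 214, 209, 207, 206, 206, 200, 198, 204, 218, 237, 244, 248, 249, 248, 248, 247, 247, 247, 242, 228, 200, 184, 187, 185, 182, 200]
197 392 [231, 238, 228, 216, 211, 210, 207, 205, 199, 199, 207, 224, 239, 245, 248, 249, 248, 248, 247, 247, 246, 238, 218, 181, 187, 191, 195, 199, 204, 204]
w11 [ 0.48362291 -0.09845103  0.15150408]
185 212 [55, 55, 54, 54, 57, 81, 120, 195, 243, 250, 250, 249, 248, 248, 245, 243, 231, 211, 183, 160, 138, 133, 130, 132, 130, 133, 129, 129, 132, 140]
197 212 [53, 54, 53, 56, 55, 61, 76, 117, 184, 242, 250, 251, 250, 248, 248, 247, 243, 231, 210, 184, 158, 142, 133, 132, 131, 130, 133, 131, 133, 132]
front edge [-16.94504205  74.62153882]
back edge [-6.4742979  83.16632304]
```

The card is on the −x face: that side is cream like the other cards, the back is grey. The bead centre is at tin x ≈ −11.7 mm, with its top at about 75 mm. I descend and grip.

```bash
echo '[{"finger_gap":0.034,"ty":-0.0356},{"finger_gap":0.034,"ty":-0.0357},{"finger_gap":0.034,"tz":0.03},{"finger_gap":0.034,"tz":0.03},{"finger_gap":0.034,"tz":0.025},{"finger_gap":0.034,"tz":0.015},{"finger_gap":0.034,"tz":0.01},{"finger_gap":0.034}]' | python3 shift.py 60 | egrep "ee_pos|wrist_f|width"; echo '[{"finger_gap":0.034,"tz":0.006},{"finger_gap":0.034,"tz":0.0055},{"finger_gap":0.034},{"finger_gap":0.0},{"finger_gap":0.0},{"finger_gap":0.0},{"finger_gap":0.0}]' | python3 shift.py
```

```text
ee_pos: [0.4489, -0.034, 0.0404]
wrist_force: [-0.5, 0.0, -0.1]
width: 0.0341
t: 20.23
ee_pos: [0.4512, -0.0353, 0.0309]
ee_rot: [0.0, 0.971, 0.239, 0.001]
wrist_force: [-0.1, -2.7, 6.1]
width: 0.0089
gripper_force: 60.2
```

```bash
echo '[{"finger_gap":0,"tz":-0.01},{"finger_gap":0,"tz":-0.02},{"finger_gap":0,"tz":-0.025},{"finger_gap":0,"tz":-0.03},{"finger_gap":0,"tz":-0.03},{"finger_gap":0,"tz":-0.01},{"finger_gap":0}]' | python3 shift.py; python3 snap.py w12
python3 - <<'E'
import cv2
g=cv2.imread("pics/w12.png",0)
print("col ",' '.join(f"{c:3d}" for c in range(292,342,2)))
for r in range(150,320,5):print(r,' '.join(f"{v:3d}" for v in g[r,292:342:2]))
E
```

```text
t: 20.82
ee_pos: [0.4521, -0.0347, 0.1583]
ee_rot: [0.001, 0.971, 0.239, 0.002]
wrist_force: [1.9, -0.6, -0.6]
width: 0.0081
gripper_force: 59.3
col  292 294 296 298 300 302 304 306 308 310 312 314 316 318 320 322 324 326 328 330 332 334 336 338 340
150 102  98 101 101 100  99  98 101 102 152 169 108 101 100 115 168 142 101 100 102  99 100 112 152 172
155 102 100 101 102 101 100  99 101 103 150 171 109 102  97 121 172 143  98 101 101  98 104 116 154 167
160 102  99 102 101 100  97  99 100 104 147 168 107  98 100 118 175 146 100 101 103 102 102 117 158 169
165 104  99 101 103 100  99  99 101 100 150 168 106 101 101 119 175 142  99 102 102 101 100 121 159 164
170 101  98  99 102  99  97  99 101 100 151 168 108 101 102 119 177 143  99 101 100 103 101 128 165 163
175 103  98 103 103 101  97 100 101 102 154 181 116 107 113 134 186 154  99 102 105 100 101 125 175 175
180 102 102 102 103  99  97  98 105 130 238 210 112 111 117 138 186 151 100 103 104  99 101 132 185 180
185 100  99 102 102 100  96  98 103 130 241 201 109 110 114 129 182 156 102 103 106 102 101 132 188 186
190 100  98 100 10
[... 1985 characters left out ...]
  55 210 248 251 250 248 246 245 239 222 155  45  34  54  82  85  83  84  85
290 132 133 132 128  66  47  47 201 248 251 250 248 247 245 239 220 150  46  48  71 126 133 129 133 122
295  34  83 179 204 115  69  56 200 248 251 250 248 246 245 238 221 149  54  68 112 200 177  82  37  31
300  32  31  45 116  83  69  58 197 247 251 250 248 246 244 238 219 148  58  68  85 115  45  34  35  31
305  33  27  31  35  57  69  59 196 247 251 250 248 246 244 238 218 145  55  68  59  38  33  30  32  33
310  33  30  31  36  57  66  62 206 247 251 249 248 246 244 237 217 152  60  64  57  38  34  32  31  29
315  30  29  29  34  51  67  77 219 247 251 250 248 246 244 236 217 161  66  66  55  41  37  31  31  30
```

Holder in hand. I take it to the tray, turning it to the tray's yaw and stopping short in y so the wrist camera sees the slot unobstructed.

```bash
echo '[{"finger_gap":0,"tz":-0.02,"spin":-0.1247},{"finger_gap":0,"spin":-0.1247},{"finger_gap":0,"spin":-0.1247},{"finger_gap":0,"spin":-0.1247},{"finger_gap":0,"spin":-0.1247},{"finger_gap":0,"spin":-0.1247},{"finger_gap":0,"spin":-0.1247},{"finger_gap":0,"spin":-0.1247},{"finger_gap":0,"spin":-0.1244},{"finger_gap":0,"tx":0.0378,"ty":0.0103},{"finger_gap":0,"tx":0.0378,"ty":0.0103},{"finger_gap":0,"tx":0.0378,"ty":0.0103},{"finger_gap":0,"tx":0.0378,"ty":0.0103},{"finger_gap":0,"tx":0.0378,"ty":0.0103},{"finger_gap":0,"tx":0.0378,"ty":0.0103},{"finger_gap":0,"tx":0.0378,"ty":0.0103},{"finger_gap":0,"tx":0.0378,"ty":0.0103,"tz":0.01},{"finger_gap":0,"tz":0.01},{"finger_gap":0}]' | python3 shift.py; python3 snap.py w13
python3 - <<'E'
from h import *
import pickle
m,p=pickle.load(open("w12.pkl","rb"));a=2*np.arctan2(.239,.971);tx=np.array([np.cos(a),np.sin(a),0])
for s in(.034,.037,.040):print("w12 bead end",s,proj(m,p+s*tx+[0,0,.0431]),"plate",proj(m,p+(s+.003)*tx+[0,0,.028]))
m,p=pickle.load(open("w13.pkl","rb"));print(p)
for y in(.30,.345,.39):print(y,[proj(m,[x,y,.05]).round().tolist() for x in(.51,.524,.54)])
g=cv2.imread("pics/w13.png",0)
print("col ",' '.join(f"{c:3d}" for c in range(282,350,2)))
for r in range(10,190,7):print(r,' '.join(f"{v:3d}" for v in g[r,282:350:2]))
E
```

```text
t: 22.45
ee_pos: [0.5196, 0.2722, 0.1515]
ee_rot: [-0.002, 0.693, 0.721, -0.002]
wrist_force: [0.3, -1.3, -1.5]
width: 0.0084
gripper_force: 59.3
w12 bead end 0.034 [315.84105968 210.29035609] plate [315.74346267 192.84263535]
w12 bead end 0.037 [315.85995983 203.38694827] plate [315.75997005 186.4507852 ]
w12 bead end 0.04 [315.8790764  196.38825606] plate [315.77664723 179.98093632]
[0.52031585 0.27012975 0.15242666]
0.3 [[304.0, 156.0], [321.0, 156.0], [340.0, 157.0]]
0.345 [[306.0, 100.0], [324.0, 100.0], [344.0, 101.0]]
0.39 [[308.0, 38.0], [326.0, 39.0], [348.0, 40.0]]
col  282 284 286 288 290 292 294 296 298 300 302 304 306 308 310 312 314 316 318 320 322 324 326 328 330 332 334 336 338 340 342 344 346 348
10  96  97  97 100 104 102 104 102  99  96 114 168 162 162 169 172 162 120 120 132 154 129 149 130 124 123 126 119 137 150 151 151 150 150
17  98  99  97  96  99  98  97  92  91  90 122 173 162 164 170 173 172 174 176 164 155 174 216 187 181 168 158 140 138 152 150 148 151 151
24  93  95  93  92  89  84  89  88  94  97 125 172 164 166 168 174 176 175 177 169 155 137 160 139 
[... 2549 characters left out ...]

157  95  94  84  90  95 100 101 104 101 100 138 177 172 164 160 162 168 177 180 182 178 182 182 180 161 171 162 158 161 157 158 158 161 158
164 101  98  98  95 103 107 107 107 108 106 105 103 105 105 102 100  97  95  89  89  86  83  86  88  89  90 101 101 100  98  94  92  96 103
171  97 100  97  94 102 103 104 101 101  96  98 104 102 101  96  92  93  87  84  83  84  85  88  92 102 100  97  94  90  90  93  94  94  97
178 102 100  97  97  96  96  98  99  98  98  97  92  87 108 189 182 160 135 116  90  79  74  76  81  84  88  92  94  88  90  89  92  93  92
185  99  98 100  99 102  99  98  92  90  87  86  85  82 125 240 212 152 135 120  94  82  81  87  91  99  96  94  86  83  86  84  88  91  96
```

The slot is clear in w13: a dark band at columns 322–328, rows 70–136. I work out its pose.

Run:
```python
from h import *
import pickle
np.set_printoptions(precision=4,suppress=True)
m,p=pickle.load(open("w13.pkl","rb"));g=cv2.imread("pics/w13.png",0).astype(float)
s=arm.state();q=s["ee_rot"];print("ee",s["ee_pos"],np.degrees(2*np.arctan2(q[2],q[1])))
prof=g[:,323:329].mean(1);print([f"{r}:{int(prof[r])}" for r in list(range(62,76))+list(range(128,146))])
L=[];R=[]
for r in range(76,130,3):
    row=g[r,315:335];i=int(np.argmin(row));thL=108;
    j=max(k for k in range(i) if row[k]>thL);L.append((315+j+(row[j]-thL)/(row[j]-row[j+1]),r))
    k=min(k for k in range(i,20) if row[k]>100);R.append((315+k-(row[k]-100)/(row[k]-row[k-1]),r))
XL=np.array([onz(m,a,.046) for a in L]);XR=np.array([onz(m,a,.046) for a in R])
f=np.polyfit(XL[:,1],XL[:,0],1);print("lip inner x=",f,"yaw deg",-np.degrees(np.arctan(f[0])),XL[[0,-1]]);h=np.polyfit(XR[:,1],XR[:,0],1);print("right",-np.degrees(np.arctan(h[0])),XR[[0,-1]]-XL[[0,-1]])
for r in(69.5,136.5,164-4):print(r,onz(m,(325,r),.042),onz(m,(325,r),.046))
```

```text
ee [0.5203 0.2701 0.1524] 92.14414721557786
['62:112', '63:136', '64:146', '65:144', '66:125', '67:89', '68:63', '69:56', '70:55', '71:54', '72:54', '73:54', '74:55', '75:54', '128:51', '129:54', '130:75', '131:119', '132:144', '133:151', '134:138', '135:103', '136:84', '137:82', '138:96', '139:131', '140:147', '141:150', '142:150', '143:150', '144:149', '145:149']
lip inner x= [-0.0263  0.5318] yaw deg 1.5053313791335947 [[0.5222 0.3634 0.046 ]
 [0.5233 0.3236 0.046 ]]
right 1.3982068115519306 [[0.0059 0.0002 0.    ]
 [0.006  0.0002 0.    ]]
69.5 [0.5241 0.3686 0.042 ] [0.524  0.3684 0.046 ]
136.5 [0.5266 0.3155 0.042 ] [0.5264 0.316  0.046 ]
160 [0.5275 0.2954 0.042 ] [0.5274 0.2962 0.046 ]
```

Slot: yaw 1.5°, centre about (0.5260, 0.3457), and the measured width of 6 mm agrees with the given 6.5 mm. I move above it and come down.

```bash
echo '[{"finger_gap":0,"tx":0.0376,"ty":0.0045},{"finger_gap":0,"tx":0.0377,"ty":0.0045,"spin":0.011},{"finger_gap":0,"tz":0.03},{"finger_gap":0,"tz":0.02},{"finger_gap":0,"tz":0.005},{"finger_gap":0},{"finger_gap":0},{"finger_gap":0}]' | python3 shift.py 100; python3 snap.py w14
python3 - <<'E'
from h import *
import pickle
m,p=pickle.load(open("w14.pkl","rb"));g=cv2.imread("pics/w14.png",0);s=arm.state();print(s["ee_pos"],np.degrees(2*np.arctan2(s["ee_rot"][2],s["ee_rot"][1])))
ln=lambda y:.5318-.0263*y
for y in(.375,.387,.40):print(y,[proj(m,[ln(y)+d,y,z]).round(1).tolist() for d,z in((-.003,.046),(0,.046),(.0065,.0575),(.0095,.0575))])
print("col ",' '.join(f"{c:3d}" for c in range(292,350,2)))
for r in range(110,215,5):print(r,' '.join(f"{v:3d}" for v in g[r,292:350:2]))
E
```

```text
t: 23.17
ee_pos: [0.5295, 0.3453, 0.1017]
ee_rot: [0.0, 0.699, 0.715, 0.001]
wrist_force: [0.3, 0.2, -0.4]
width: 0.0074
gripper_force: 102.0
[0.52955274 0.34554712 0.10186938] 91.30165385464117
0.375 [[300.5, 168.8], [304.8, 168.8], [314.0, 172.8], [318.5, 172.9]]
0.387 [[300.2, 151.7], [304.6, 151.8], [314.0, 155.0], [318.5, 155.1]]
0.4 [[299.9, 132.6], [304.3, 132.7], [313.9, 135.0], [318.6, 135.1]]
col  292 294 296 298 300 302 304 306 308 310 312 314 316 318 320 322 324 326 328 330 332 334 336 338 340 342 344 346 348
110 198 185 180 187 248 252 252 250 249 248 244 221 170 158 176 175 175 174 175 174 174 173 175 176 175 176 173 173 173
115 198 200 201 207 247 252 252 250 249 248 244 224 172 156 176 174 173 173 174 175 175 178 177 177 176 177 176 175 176
120 197 199 200 206 246 252 252 250 249 248 244 222 173 159 177 174 175 177 175 177 176 175 173 171 173 174 176 174 173
125 190 198 200 206 245 252 252 250 249 248 245 222 174 157 175 175 177 177 173 173 173 172 173 173 175 172 173 174 173
130 182 195 199 201 216 246 245 243 240 237 233 208 159 125 122 123 120 122 123 122 121 122 1
[... 1246 characters left out ...]
 198 181 121  94 121 248 228 167 152 133 146 174 173 174 173 174 175 176 173 173 171 174 174 177 178
190 182 189 196 201 198 182 121  82 121 246 216 168 159 138 150 174 172 171 173 173 173 173 174 173 174 174 175 202 241
195 183 188 198 201 196 182 125 139 247 241 249 248 246 231 166 174 171 173 170 173 173 171 174 174 175 176 175 190 225
200 184 184 188 192 196 183 136 174 198 179 167 158 152 141 133 130 138 166 172 173 171 173 175 176 172 173 174 173 175
205 184 182 184 188 188 186 207 230 227 220 214 209 203 194 184 152 131 140 172 176 175 175 172 174 172 173 173 172 174
210 185 183 184 186 185 197 245 251 250 249 247 244 243 242 239 219 182 156 170 176 174 174 176 175 176 174 174 176 174
```

TCP x is 3 mm too far (0.5295), and a fresh slot reading puts the target at 0.5263. I correct this and come lower.

```bash
echo '[{"finger_gap":0,"ty":-0.0032,"tz":0.005},{"finger_gap":0,"tz":0.006},{"finger_gap":0},{"finger_gap":0},{"finger_gap":0},{"finger_gap":0}]' | python3 shift.py; python3 -c "
from h import *
s=arm.state();print(s['ee_pos'],s['wrist_force'],s['joint_velocities'])"
```

```text
t: 23.72
ee_pos: [0.5255, 0.3457, 0.0894]
ee_rot: [0.0, 0.699, 0.716, 0.0]
wrist_force: [0.0, 0.1, -0.5]
width: 0.0073
gripper_force: 102.0
[0.52547036 0.345697   0.08938201] [ 0.02188377  0.0768855  -0.45336834] [ 0.00054822 -0.00187754 -0.00110437  0.00040899 -0.00030536  0.00220161
 -0.00159963]
```

```bash
echo '[{"finger_gap":0,"ty":0.0007,"tz":0.004},{"finger_gap":0,"tz":0.004},{"finger_gap":0},{"finger_gap":0}]' | python3 shift.py| egrep "ee_pos|wrist_f"; echo '[{"finger_gap":0,"tz":0.003},{"finger_gap":0,"tz":0.003},{"finger_gap":0}]' | python3 shift.py| egrep "ee_pos|wrist_f"; echo '[{"finger_gap":0,"tz":0.003},{"finger_gap":0}]' | python3 shift.py| egrep "ee_pos|wrist_f"
```

```text
ee_pos: [0.5257, 0.346, 0.0813]
wrist_force: [-0.9, -0.1, 0.4]
ee_pos: [0.5257, 0.3451, 0.0741]
wrist_force: [-0.8, 0.7, -1.2]
ee_pos: [0.5258, 0.3453, 0.0714]
wrist_force: [-2.2, 0.7, -1.9]
```

```bash
for i in 1 2; do echo '[{"finger_gap":0,"tz":0.003},{"finger_gap":0}]' | python3 shift.py| egrep "ee_pos|wrist_f"; done
```

```text
ee_pos: [0.5258, 0.3455, 0.0686]
wrist_force: [-2.1, 0.2, -0.9]
ee_pos: [0.5259, 0.3455, 0.0657]
wrist_force: [-2.0, 0.1, -1.6]
```

```bash
echo '[{"finger_gap":0,"ty":-0.0005,"tz":0.003},{"finger_gap":0,"tz":0.004},{"finger_gap":0}]' | python3 shift.py| egrep "ee_pos|wrist_f"; echo '[{"finger_gap":0,"tz":0.004},{"finger_gap":0,"tz":0.003},{"finger_gap":0}]' | python3 shift.py| egrep "ee_pos|wrist_f"; echo '[{"finger_gap":0,"tz":0.002},{"finger_gap":0},{"finger_gap":0}]' | python3 shift.py| egrep "ee_pos|wrist_f"
```

```text
ee_pos: [0.5256, 0.3452, 0.0584]
wrist_force: [-0.8, -0.1, -1.1]
ee_pos: [0.5256, 0.3453, 0.0515]
wrist_force: [-0.9, -0.5, -2.0]
ee_pos: [0.5256, 0.3456, 0.0502]
wrist_force: [-0.5, -0.1, -1.2]
```

Smooth so far. Now I press onto the cushion.

```bash
for i in 1 2 3; do echo '[{"finger_gap":0,"tz":0.0015},{"finger_gap":0},{"finger_gap":0}]' | python3 shift.py| egrep "ee_pos|wrist_f"; done
```

```text
ee_pos: [0.5257, 0.3456, 0.0488]
wrist_force: [-0.9, -0.4, 1.1]
ee_pos: [0.5257, 0.3457, 0.0474]
wrist_force: [-1.5, -0.2, 2.8]
ee_pos: [0.5258, 0.3457, 0.0462]
wrist_force: [-2.0, -0.7, 6.4]
```

```bash
echo '[{"finger_gap":0,"tz":0.001},{"finger_gap":0},{"finger_gap":0},{"finger_gap":0}]' | python3 shift.py| egrep "ee_pos|wrist_f|width|grip";echo '[{"finger_gap":0,"tz":0.001},{"finger_gap":0},{"finger_gap":0},{"finger_gap":0}]' | python3 shift.py
```

```text
ee_pos: [0.526, 0.3457, 0.046]
wrist_force: [-3.5, -4.0, 14.6]
width: 0.0073
gripper_force: 104.1
t: 26.97
ee_pos: [0.5261, 0.3458, 0.0459]
ee_rot: [0.001, 0.699, 0.715, 0.001]
wrist_force: [-5.7, -5.3, 22.1]
width: 0.0074
gripper_force: 105.3
```

It is hard on its stop at TCP z 0.0459, which is the predicted home height, with the cushion reaction followed by a rigid stop. I hand it in.

```bash
python3 -c "
from cell import arm
print(arm.finish_job())"
```

```text
the job is handed in; nothing more can be done
None
```

The label holder is in the empty tray's slot, card side out, pressed against its stops and still gripped at about 105 N. The lid stands open at about 1.6 rad and the screwdriver is back on the bench. I handed the job in at about 27 s; the hand-in returned no verdict.

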